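# Check a bore with the collared gauge rod and present it for reading

## Robot

A 6-joint arm with a two-finger parallel gripper is mounted at the origin on the work surface. World frame = base frame: x ahead of the robot, y to its left, z up, the work surface at z = 0. Lengths are in m, angles in rad, forces in N, time in s.
With the tool pointing down it reaches from about 0.375 to 0.975 m from the base axis. Payload 3.8 kg.
Tool frame: the origin (TCP) lies midway between the tips of the shut fingers; the grasp point (between the pads) lies 19 mm behind it; z points along the fingers, y is the line along which they close (so a half turn about z gives the same grasp; the last joint's range is limited). The gripper opens to 85 mm and grips with 20 to 120 N. Pads are 22 mm wide; open, the fingers measure 114 mm over their backs; the gripper's body (76 mm by 85 mm) begins 54 mm behind the grasp point. The pads swing forward as they close: fully open they stand 13 mm farther back than shut.
Start: joints at [1.298, 0.264, 1.604, -0, 1.274, -0.037], TCP at [0.158, 0.656, 0.231] pointing down, gripper open.
Joint ranges: [-2.63, 2.63], [-0.94, 2.18], [0.31, 2.57], [-1.31, 4.45], [0, 2.66], [-2.55, 2.55]. Speed limits (rad/s): [2.57, 2.57, 3.14, 3.14, 3.14, 3.14].

## Interface

Orientations are given as a rotation vector (axis times angle).
In Python, from workcell import bot, imaging gives the robot as it stands.
- The arm moves only by the tool step_arm, never from a script. Its argument "series" is a list of rows, each an object of numbers: "grip": the closure, from -1 (fully open) to 1 (shut); "x", "y", "z": the shift along the tool's x, y, z normalised to -1 to 1, where 1 is 500 mm; "ax", "ay", "az": the turn, a rotation vector about the tool's x, y, z normalised to -1 to 1, where 1 is 30 degrees. A call has 1 to 12 rows; each row is the pose to reach, as a shift and turn from the pose commanded when the call began, along the tool's axes at that moment; what a row does not reach only later rows make up. A row lasts 1/10 s, in which the tool goes at most 50 mm and 8.59 degrees, less where a joint would pass 70% of its speed; a pose out of reach is approached as far as the arm can. A call with a number of a shift or a turn outside -1 to 1 is refused whole. A call with a gripper value outside its range is refused whole. The fingers move at their own pace and stop on an object; "force" is the grip in N (left out, the last holds). Time passes only in rows, so rows that repeat a pose let the fingers close. It gives the time, the measured TCP pose, the force, the opening and the grip force at its end, in the units of the state.
- bot.read_state(): the state, without advancing time (a new reading comes with each control period).
- imaging.read_camera(name): name is "side" or "top"; returns a dict with "img" (420x560x3 uint8, red, green, blue), "fx", "fy", "cx", "cy" (pixels), "R" (3x3) and "t" (3): a world point X has camera coordinates R X + t. Camera axes: x right, y down, z forward; pixel columns grow to the right and rows downward; lengths in m; the calibration is good to about 2 mm. A picture is of the moment at which its call begins. There is no depth.
- bot.finish_job(): hands the job in; it is judged then, once.
The state is a dict: "time": time; "q": joint angles; "joint_vel": joint speeds; "joint_torque": joint torques, N m; "tool_pos": TCP position; "tcp_rot": TCP orientation; "wrist_force": force on the tool from outside, world axes, zero at the start; "torque": the same for the moment, N m; "width": opening from 0.0 (shut) to 1.0 (fully open); "grip_force": force on a finger pad.
Only numpy, scipy, OpenCV 4.12 (cv2) and the standard library are available. Lean on these libraries where they do the work, as an engineer would, in place of code of your own. Each camera call takes 0.05 s, during which the arm holds its last target. There are 200 camera calls.

## Task

Take the gauge rod (the one with the round collar) from its wooden stand and, without forcing it, slide it down the slanting guide tube on the tilted die block until its collar stops against the tube's mouth. Keeping hold of it, draw it right out again and finish while holding it still and level in the air, its tip above the middle of the white reading plate, about 10 cm up. Leave the other things on the bench where they are.

Things in the scene. Friction and masses are not known exactly. Their poses are not given: they have to be found in the camera images.
- gauge_grip (a point): Bare steel gauge rod, at the centre of its square handle, on the rod's axis. Its -x axis runs along the rod from handle to tip. Handle 16 x 16 mm, 90 mm long (x -45 to +45 mm). It starts lying level in the stand, axis 62 mm above the bench, tip roughly towards the robot. Grip the handle at its middle, across its two upright sides.
- gauge_collar (a point): centre of the collar's face on the tip's side, on the axis, 51 mm from the handle's centre; same axes as the gauge. The collar is round, 34 mm across, 6 mm thick, next to the handle
- gauge_tip (a point): end of the gauge rod, on its axis, 116 mm from the handle's centre and 65 mm from the collar's face; same axes as the gauge. The rod between is round, 10 mm in diameter, the last 4 mm tapered
- gauge: the whole gauge rod; origin and axes those of gauge_grip. 0.14 to 0.28 kg, balanced some 20 mm from the handle's centre towards the collar
- stand: fixed wooden stand, left or right of the jig: foot 165 x 60 x 12 mm, two forked uprights 10 mm thick, 36 mm wide, tops 68 mm above the bench, one under the handle's rear end (35 to 45 mm behind the handle's centre), one under the rod (88 to 98 mm ahead of it). The gauge lies open to above. Origin on the bench below the handle's centre, axes as the gauge's at the start
- guide_mouth (a point): centre of the steel guide tube's flared mouth, the plane where the collar stops, 105 mm above the bench. z axis = tube axis pointing out of the mouth: away from the robot and up, 35 degrees above level; the rod goes in along -z. Mouth 32 mm across outside, 25 mm inside, narrowing within 15 mm to a 13 mm bore. Rigid
- guide: tilted 60 mm steel die block with its guide tube, fixed in the jig; origin and axes those of guide_mouth. The tube is 20 mm thick outside and stands 45 mm out of the block; its hole goes on 30 mm into the block, so the collar stops first. Highest corner of the block 104 mm above the bench
- jig: fixed inspection jig: grey foot 150 x 100 x 12 mm and two dark upright cheeks (80 mm long, 10 mm thick, tops 74 mm above the bench) holding the die block. Origin on the bench; the tube's mouth lies 51 mm along its +x axis and 105 mm up; +x points away from the robot, turned up to 0.4 rad either way
- plate_middle (a point): middle of the top face of the fixed white reading plate, 4 mm above the bench; the plate is 102 mm (x) by 132 mm (y), white with a dark steel frame and dark graduation marks along one long side. It lies on the other side of the jig from the stand
- die_blank: loose square steel blank, 50 mm cube, bystander; origin at its underside's centre
- tin: closed round metal tin, 66 mm across, 50 mm high, bystander; origin at its underside's centre
- carton: closed cardboard box 70 x 110 x 45 mm, bystander; origin at its underside's centre
- loupe: black stepped eyepiece standing on the bench, 38 mm across, 34 mm high, bystander; origin at its underside's centre
- pin: plain square steel bar 120 x 10 x 10 mm without any collar, lying flat, bystander; origin at its underside's centre
- screwdriver: screwdriver lying flat, bystander
Things that resemble listed ones, but are neither listed nor needed, are in the scene too. What is meant by the gauge is not pink, and is the larger of those in its own colour.

How it is judged:
On the way, in this order (a step that is already met when the one before it is completed fails the run):
1. the gauge rod is lifted from its stand in the gripper (contact force between gauge and the fingers above 0.5 N and distance of gauge_grip from where it was at the start of the episode above 0.03 m), for 0.2 s.
2. the gauge rod, held, is fully in the guide tube with its collar against the mouth (contact force between gauge and the fingers above 0.5 N and distance between gauge_collar and guide_mouth below 0.005 m and z of gauge_collar in the frame of guide_mouth below 0.003 m and angle between the x axis of gauge_tip and the z axis of guide_mouth, either way round below 0.1 rad), for 0.2 s.
3. the gauge rod, held, is drawn right out of the tube (contact force between gauge and the fingers above 0.5 N and z of gauge_tip in the frame of guide_mouth above 0.015 m), for 0.1 s.
At the end, for the whole second after the job is handed in: The gauge rod is held still by the gripper alone, level within 7 degrees, its tip within 30 mm (horizontally) of the middle of the reading plate and 60 to 150 mm above the bench (contact force between gauge and the fingers above 0.5 N and horizontal distance between gauge_tip and plate_middle below 0.03 m and height (world z) of gauge_tip between 0.06 and 0.15 m and angle between gauge_tip's own x axis and vertical between 1.4508 and 1.6908 rad and linear speed of gauge below 0.03 m/s and angular speed of gauge below 0.2 rad/s and contact force between gauge and jig below 0.1 N and contact force between gauge and stand below 0.1 N and contact force between gauge and die_blank below 0.1 N and contact force between gauge and tin below 0.1 N and contact force between gauge and carton below 0.1 N and contact force between gauge and loupe below 0.1 N and contact force between gauge and pin below 0.1 N and contact force between gauge and screwdriver below 0.1 N); the arm keeps its last pose, push and grip.
It fails at once if the gauge is rammed or forced into the jig (over 50 N) (contact force between gauge and jig above 50 N).
It fails at once if something else on the bench is shifted by more than 20 mm (distance of any of die_blank, tin, carton, loupe, pin, screwdriver from where it was at the start of the episode above 0.02 m).
It also fails if it takes over 51 s, if anything falls off the work surface, if the arm or the gripper's body presses on something with over 40 N, if the wrist force passes 120 N, or if a joint passes its speed limit or range.

## Working session

There is one attempt and no reset: what is moved stays moved. The work goes in short steps, Python scripts to look and compute and a tool call to move; the robot and the scene stay as the last step left them, time stands still between calls to the robot, and variables do not carry over. Pictures are saved under pics/ and viewed, at most 10 in all, crops included, and the job is handed in when it is done.

Besides the shell and the picture viewer there is one more tool, called after "Call:" by a JSON object that holds its "fn" and its "kwargs", one argument or row to a line. step_arm: Moves the arm, as the interface text tells. Scaled input: -1 to 1 covers 500 mm each way for a shift and 30 degrees each way for a turn. Its arguments: {"type":"object","properties":{"series":{"type":"array","items":{"type":"object","properties":{"grip":{"type":"number"},"x":{"type":"number","minimum":-1,"maximum":1},"y":{"type":"number","minimum":-1,"maximum":1},"z":{"type":"number","minimum":-1,"maximum":1},"ax":{"type":"number","minimum":-1,"maximum":1},"ay":{"type":"number","minimum":-1,"maximum":1},"az":{"type":"number","minimum":-1,"maximum":1}}}},"force":{"type":"number"}},"required":["series"]}

```bash
mkdir -p pics; ls; python3 - <<'E'
from workcell import bot, imaging
import cv2,numpy as np,pickle
s=bot.read_state();print(s['time'],s['tool_pos'],s['tcp_rot'],s['width'])
d={n:imaging.read_camera(n) for n in('side','top')}
pickle.dump(d,open('cam0.pkl','wb'))
for n,c in d.items():
    print(n,c['fx'],c['fy'],c['cx'],c['cy'],np.round(c['R'],3).tolist(),np.round(c['t'],3).tolist(), np.round(-np.array(c['R']).T@np.array(c['t']),3))
    cv2.imwrite(f'pics/{n}0.png',cv2.resize(c['img'][:,:,::-1],(800,600),interpolation=cv2.INTER_CUBIC))
E
```

```text
pics
0.0 [0.15750346 0.65559672 0.22993987] [-0.36952433 -3.1194425   0.00352828] 1.00345128586556
side 391.7761896022784 391.7761896022784 278.9360553249151 209.75134868052757 [[-0.998, -0.056, -0.001], [-0.029, 0.53, -0.847], [0.048, -0.846, -0.531]] [0.596, 0.025, 1.506] [0.523 1.294 0.821]
top 467.24709842510896 467.24709842510896 282.20486391061786 211.07838126856655 [[0.015, -1.0, -0.004], [-0.98, -0.014, -0.198], [0.198, 0.007, -0.98]] [0.104, 0.589, 1.39] [0.301 0.103 1.48 ]
```

View pics/side0.png

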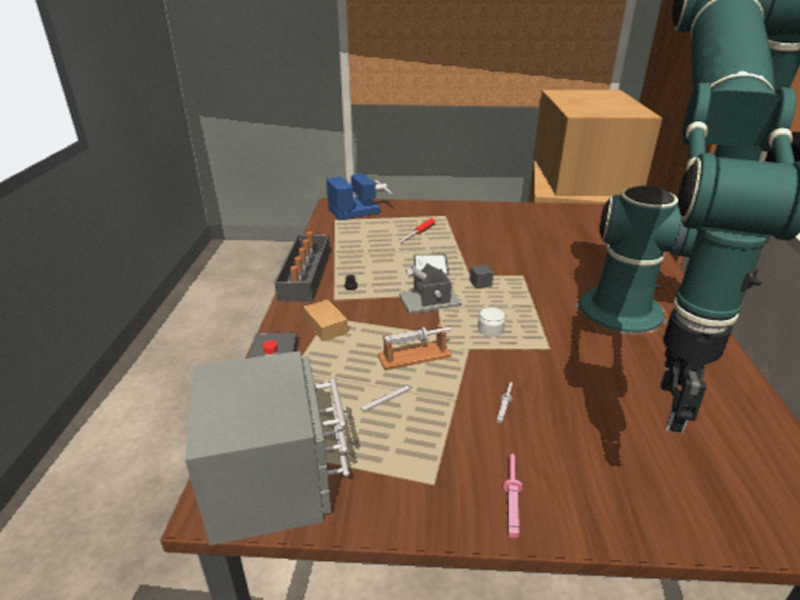

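View pics/top0.png

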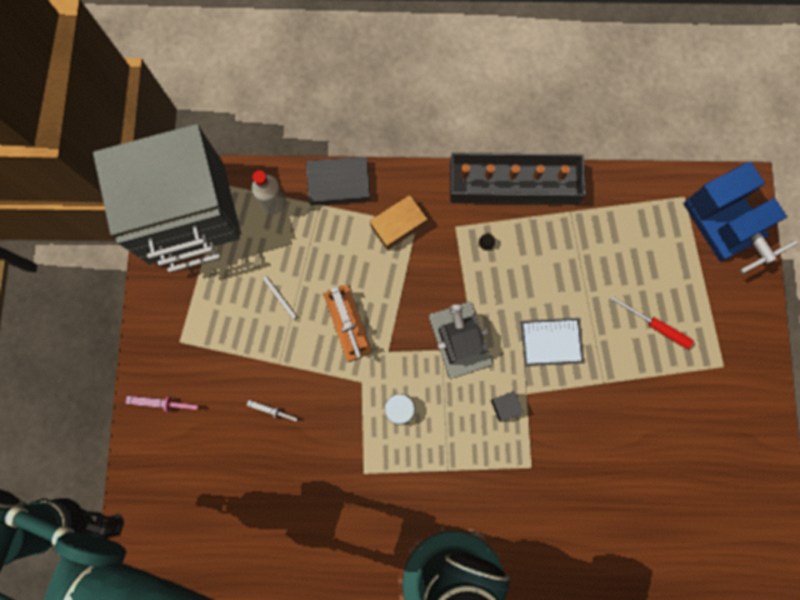

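Three gauge-like things in the top view: a steel one in the wooden stand (345,322), a smaller steel one lying on the bench (272,411), and a pink one (160,405). The one in the stand fits because it is steel, larger and in the stand. An enlarged crop will confirm this.

```bash
python3 - <<'E'
import cv2,numpy as np,pickle
d=pickle.load(open('cam0.pkl','rb'))
t=d['top']['img'][195:270,220:420,::-1]; s=d['side']['img'][165:265,260:340,::-1]
a=cv2.resize(t,None,fx=4,fy=4,interpolation=cv2.INTER_CUBIC)  # 800x300
b=cv2.resize(t[:,0:50],None,fx=4,fy=4)
b=cv2.resize(d['side']['img'][165:225,265:335,::-1],None,fx=5,fy=5,interpolation=cv2.INTER_CUBIC) #350x300
c=cv2.resize(d['side']['img'][215:265,255:330,::-1],None,fx=6,fy=6,interpolation=cv2.INTER_CUBIC) #450x300
cv2.imwrite('pics/crop1.png',np.vstack([a,np.hstack([b,c])]))
E
```

```text
(no output)
```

View pics/crop1.png

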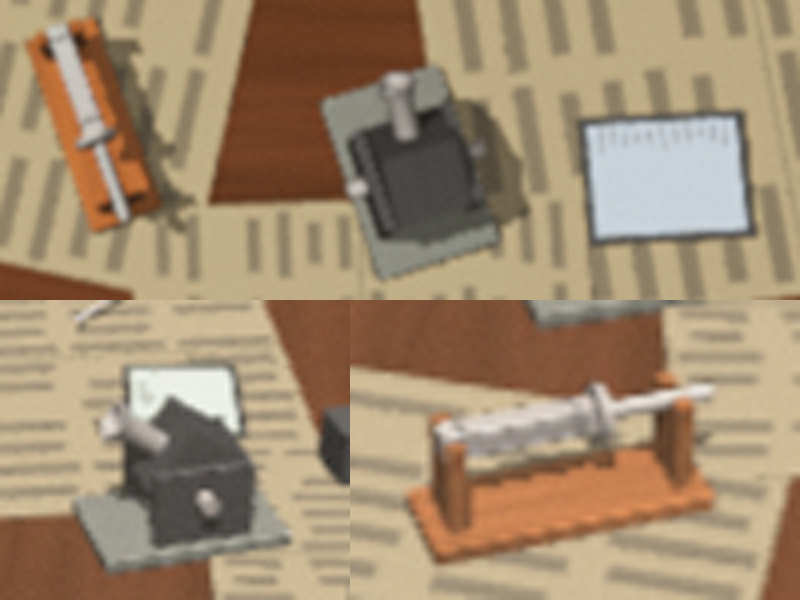

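The crop confirms it: a steel gauge in the stand, square handle rear end at orig top px (234,202), collar (244,229), tip (251,249). The jig's tube mouth is at about top px (319,214) and side px (287,189); the plate is around top px (387,240). Next I measure these.

```bash
cat > h.py <<'E'
import cv2,numpy as np,pickle
from scipy.spatial.transform import Rotation as Ro
def ray(c,p):
    R=np.array(c['R']);t=np.array(c['t'])
    p=np.atleast_2d(p).astype(float)
    v=np.c_[(p[:,0]-c['cx'])/c['fx'],(p[:,1]-c['cy'])/c['fy'],np.ones(len(p))]@R
    return -R.T@t, v/np.linalg.norm(v,axis=1)[:,None]
def plane(c,p,z):
    o,v=ray(c,p); return o+v*((z-o[2])/v[:,2])[:,None]
def tri(c1,p1,c2,p2):
    A=0;b=0;rs=[]
    for c,p in((c1,p1),(c2,p2)):
        o,v=ray(c,p);P=np.eye(3)-np.outer(v[0],v[0]);A=A+P;b=b+P@o;rs.append((o,P))
    X=np.linalg.solve(A,b);return X,[np.linalg.norm(P@(X-o)) for o,P in rs]
def proj(c,X):
    x=np.atleast_2d(X)@np.array(c['R']).T+np.array(c['t']);return np.c_[c['fx']*x[:,0]/x[:,2]+c['cx'],c['fy']*x[:,1]/x[:,2]+c['cy']]
def mask(c,box,f):
    x0,x1,y0,y1=box;h=cv2.cvtColor(c['img'],cv2.COLOR_RGB2HSV).astype(int)
    m=np.zeros(h.shape[:2],np.uint8);m[y0:y1,x0:x1]=f(h[y0:y1,x0:x1])
    n,l,s,_=cv2.connectedComponentsWithStats(m);k=1+np.argmax(s[1:,4])
    y,x=np.nonzero(l==k);return np.c_[x,y].astype(np.float32)
E
python3 - <<'E'
from h import *
d=pickle.load(open('cam0.pkl','rb'));T,S=d['top'],d['side']
h=cv2.cvtColor(T['img'],cv2.COLOR_RGB2HSV)
for n,p in dict(foot=(308,222),block=(325,240),tube=(321,222),mouth=(319,215),handle=(238,212),stand=(232,210),paper=(275,225),plate=(387,240),rod=(248,242)).items(): print(n,h[p[1],p[0]])
g=mask(T,(226,258,196,256),lambda h:(h[...,1]<60)&(h[...,2]>120))
w=plane(T,g,.064)[:,:2];m=w.mean(0);print('gauge n',len(g),g.min(0),g.max(0))
vx,vy,x0,y0=cv2.fitLine(w.astype(np.float32),cv2.DIST_L2,0,.01,.01).ravel()
if vx<0:vx,vy=-vx,-vy
s=(w-[x0,y0])@[vx,vy];print('axis +x yaw',np.arctan2(vy,vx),'len',np.ptp(s))
tip=np.array([x0,y0])+np.array([vx,vy])*s.min();end=np.array([x0,y0])+np.array([vx,vy])*s.max()
print('tip',tip,'end',end,'grip from tip',tip+.116*np.array([vx,vy]),'from end',end-.045*np.array([vx,vy]))
f=mask(T,(296,350,205,270),lambda h:(h[...,1]<50)&(h[...,2]>95)&(h[...,2]<165))
r=cv2.minAreaRect(plane(T,f,.012)[:,:2].astype(np.float32));print('foot',len(f),f.min(0),f.max(0),r)
p=mask(T,(360,412,215,260),lambda h:(h[...,1]<50)&(h[...,2]>180))
print('plate',cv2.minAreaRect(plane(T,p,.004)[:,:2].astype(np.float32)))
print('mouth',tri(T,(319,214),S,(287.4,189)),'on plane',plane(T,(319,214),.105),plane(S,(287.4,189),.105))
E
```

```text
foot [ 30  24 139]
block [15 21 74]
tube [ 16  24 138]
mouth [ 14  20 195]
handle [ 18  15 199]
stand [ 12 182 157]
paper [ 19  83 182]
plate [106  18 218]
rod [ 20  16 190]
gauge n 162 [232. 200.] [246. 231.]
axis +x yaw 0.36652267 len 0.09870739842756901
tip [0.52581535 0.2300713 ] end [0.61796652 0.2654452 ] grip from tip [0.63411053 0.27164237] from end [0.57595546 0.24931849]
foot 608 [301. 212.] [344. 264.] ((0.515665590763092, -0.012623630464076996), (0.15294024348258972, 0.10061389207839966), 18.839370727539062)
plate ((0.513496994972229, -0.2188108265399933), (0.08695051074028015, 0.11778461933135986), 3.876600980758667)
mouth (array([0.5678839 , 0.00273851, 0.10452953]), [np.float64(0.0032349986881957528), np.float64(0.003234998688195798)]) on plane [[0.57107806 0.0024723  0.105     ]] [[0.56465896 0.00498948 0.105     ]]
```

```bash
cat >> h.py <<'E'
from workcell import bot
def toolR(yaw,pitch):  # gauge +x at yaw, raised by pitch; tool x = towards tip
    gx=np.array([np.cos(yaw)*np.cos(pitch),np.sin(yaw)*np.cos(pitch),np.sin(pitch)])
    y=np.cross([0,0,1],gx);y/=np.linalg.norm(y);y=-y   # z = x cross y, down
    return np.c_[-gx,y,np.cross(-gx,y)]
def go(grip,yaw,pitch=0,gp=.019):
    "units for bringing the grasp point to grip"
    s=bot.read_state();R0=Ro.from_rotvec(s['tcp_rot']).as_matrix();R=toolR(yaw,pitch)
    tcp=np.array(grip)+R[:,2]*gp
    print('t',round(s['time'],2),'tcp',np.round(s['tool_pos'],4),'target',np.round(tcp,4))
    print('shift',np.round(R0.T@(tcp-s['tool_pos'])/.5,4),'turn',np.round(np.degrees(Ro.from_matrix(R0.T@R).as_rotvec())/30,4))
E
python3 - <<'E'
from h import *
d=pickle.load(open('cam0.pkl','rb'));T=d['top']
a=plane(T,[(234.2,202),(251,249)],.064);v=a[0]-a[1];print(a,np.arctan2(v[1],v[0]),np.linalg.norm(v))
g=toolR(.3665,0);print(g[:,2])
go([.576,.249,.20],.3665)
E
```

```text
[[0.61329054 0.26264799 0.064     ]
 [0.46763193 0.20631218 0.064     ]] 0.3690460700046409 0.15617347580277297
[ 0. -0.  1.]
t 0.1 tcp [0.1575 0.6557 0.2301] target [0.576 0.249 0.219]
shift [-1.0038 -0.5952  0.0233] turn [ 5.7263e+00 -1.7787e+00  2.0000e-03]
```

```bash
sed -i 's/;y=-y   #/   #/' h.py; python3 - <<'E'
from h import *
print(toolR(.367,0)[:,2])
go([.576,.249,.20],.3675)
E
```

```text
[ 0.  0. -1.]
t 0.1 tcp [0.1575 0.6557 0.2301] target [0.576 0.249 0.181]
shift [-1.0038 -0.595   0.0993] turn [-0.0038 -0.0013 -1.1523]
```

Call:
{"fn": "step_arm", "kwargs": {
  "series": [
    {"x": -0.9, "y": -0.535, "z": 0.06, "az": -1, "grip": 0},
    {"x": -0.9, "y": -0.535, "z": 0.06, "az": -1, "grip": 0},
    {"x": -0.9, "y": -0.535, "z": 0.06, "az": -1, "grip": 0},
    {"x": -0.9, "y": -0.535, "z": 0.06, "az": -1, "grip": 0},
    {"x": -0.9, "y": -0.535, "z": 0.06, "az": -1, "grip": 0},
    {"x": -0.9, "y": -0.535, "z": 0.06, "az": -1, "grip": 0},
    {"x": -0.9, "y": -0.535, "z": 0.06, "az": -1, "grip": 0},
    {"x": -0.9, "y": -0.535, "z": 0.06, "az": -1, "grip": 0},
    {"x": -0.9, "y": -0.535, "z": 0.06, "az": -1, "grip": 0},
    {"x": -0.9, "y": -0.535, "z": 0.06, "az": -1, "grip": 0},
    {"x": -0.9, "y": -0.535, "z": 0.06, "az": -1, "grip": 0},
    {"x": -0.9, "y": -0.535, "z": 0.06, "az": -1, "grip": 0}
  ]
}}

```text
validation failed for argument at $.se...
```

```bash
python3 - <<'E'
from h import *
go([.576,.249,.15],.3675)
E
```

```text
t 0.1 tcp [0.1575 0.6557 0.2301] target [0.576 0.249 0.131]
shift [-1.0038 -0.5948  0.1993] turn [-0.0038 -0.0013 -1.1523]
```

Call:
{"fn": "step_arm", "kwargs": {
  "series": [
    {"grip": 0.0, "x": -0.9, "y": -0.535, "z": 0.06, "ax": 0.0, "ay": 0.0, "az": -0.99}
  ],
  "force": 60
}}

```text
time: 0.2
tool_pos: [0.1904, 0.6241, 0.2278]
tcp_rot: [-0.124, -3.137, -0.003]
wrist_force: [1.0, -0.1, 0.8]
width: 0.857
grip_force: 0.0
```

```bash
python3 - <<'E'
from h import *
go([.576,.249,.15],.3675)
E
```

```text
t 0.2 tcp [0.1904 0.6241 0.2278] target [0.576 0.249 0.131]
shift [-0.8282 -0.6876  0.1908] turn [ 0.0043 -0.0028 -0.8523]
```

Call:
{"fn": "step_arm", "kwargs": {
  "series": [
    {"grip": 0.0, "x": -0.828, "y": -0.688, "z": 0.19, "ax": 0.0, "ay": 0.0, "az": -0.852},
    {"grip": 0.0, "x": -0.828, "y": -0.688, "z": 0.19, "ax": 0.0, "ay": 0.0, "az": -0.852},
    {"grip": 0.0, "x": -0.828, "y": -0.688, "z": 0.19, "ax": 0.0, "ay": 0.0, "az": -0.852},
    {"grip": 0.0, "x": -0.828, "y": -0.688, "z": 0.19, "ax": 0.0, "ay": 0.0, "az": -0.852},
    {"grip": 0.0, "x": -0.828, "y": -0.688, "z": 0.19, "ax": 0.0, "ay": 0.0, "az": -0.852},
    {"grip": 0.0, "x": -0.828, "y": -0.688, "z": 0.19, "ax": 0.0, "ay": 0.0, "az": -0.852},
    {"grip": 0.0, "x": -0.828, "y": -0.688, "z": 0.19, "ax": 0.0, "ay": 0.0, "az": -0.852},
    {"grip": 0.0, "x": -0.828, "y": -0.688, "z": 0.19, "ax": 0.0, "ay": 0.0, "az": -0.852},
    {"grip": 0.0, "x": -0.828, "y": -0.688, "z": 0.19, "ax": 0.0, "ay": 0.0, "az": -0.852},
    {"grip": 0.0, "x": -0.828, "y": -0.688, "z": 0.19, "ax": 0.0, "ay": 0.0, "az": -0.852},
    {"grip": 0.0, "x": -0.828, "y": -0.688, "z": 0.19, "ax": 0.0, "ay": 0.0, "az": -0.852},
    {"grip": 0.0, "x": -0.828, "y": -0.688, "z": 0.19, "ax": 0.0, "ay": 0.0, "az": -0.852}
  ]
}}

```text
time: 1.4
tool_pos: [0.5793, 0.2383, 0.1316]
tcp_rot: [0.554, -3.091, 0.004]
wrist_force: [0.3, 0.9, -1.2]
width: 0.499
grip_force: 0.0
```

```bash
python3 - <<'E'
from h import *
go([.576,.249,.062],.3675)
E
```

```text
t 1.4 tcp [0.5793 0.2383 0.1316] target [0.576 0.249 0.043]
shift [-0.0016  0.0227  0.1771] turn [-0.0039 -0.0028 -0.0243]
```

Call:
{"fn": "step_arm", "kwargs": {
  "series": [
    {"grip": 0.0, "x": -0.002, "y": 0.023, "z": 0.05, "ax": 0.0, "ay": 0.0, "az": -0.024},
    {"grip": 0.0, "x": -0.002, "y": 0.023, "z": 0.05, "ax": 0.0, "ay": 0.0, "az": -0.024},
    {"grip": 0.0, "x": -0.002, "y": 0.023, "z": 0.05, "ax": 0.0, "ay": 0.0, "az": -0.024}
  ]
}}

```text
time: 1.7
tool_pos: [0.5719, 0.2545, 0.1075]
tcp_rot: [0.583, -3.084, 0.001]
wrist_force: [-0.1, 0.4, 0.2]
width: 0.503
grip_force: 0.0
```

```bash
python3 - <<'E'
from h import *
from workcell import imaging
go([.576,.249,.062],.3675)
c=imaging.read_camera('top');s=imaging.read_camera('side')
a=cv2.resize(c['img'][175:275,205:285,::-1],None,fx=5,fy=5,interpolation=cv2.INTER_CUBIC)
b=cv2.resize(s['img'][190:270,245:325,::-1],None,fx=5,fy=5,interpolation=cv2.INTER_CUBIC)
o=np.zeros((500,800,3),np.uint8);o[:,:400]=a;o[:400,400:]=b;cv2.imwrite('pics/g1.png',o)
E
```

```text
t 1.7 tcp [0.5719 0.2545 0.1075] target [0.576 0.249 0.043]
shift [-0.0041 -0.0132  0.129 ] turn [-0.0002 -0.0056  0.012 ]
```

View pics/g1.png

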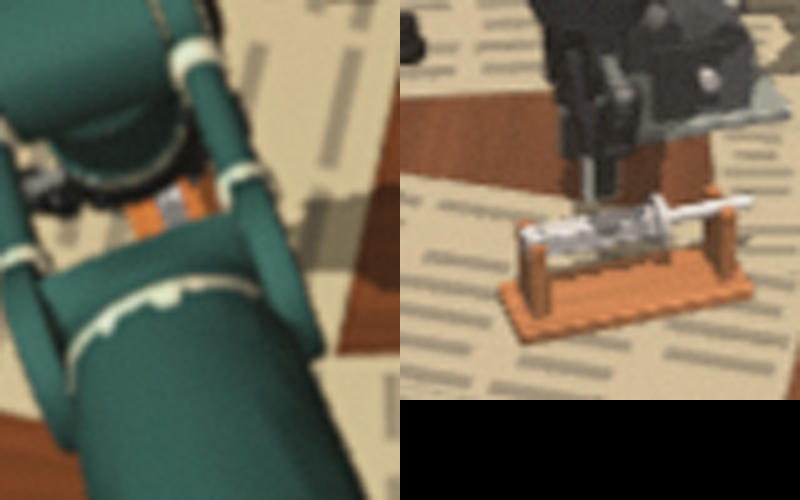

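The view shows the gripper above the handle in the stand, near its middle (side crop 600,190); the collar is clear, at (658,220).

```bash
python3 - <<'E'
from h import *
go([.576,.249,.062],.3675)
E
```

```text
t 1.8 tcp [0.5732 0.255  0.1092] target [0.576 0.249 0.043]
shift [-0.0007 -0.0132  0.1324] turn [-0.0002  0.0012  0.0121]
```

Call:
{"fn": "step_arm", "kwargs": {
  "series": [
    {"grip": 0.0, "x": 0.0, "y": -0.013, "z": 0.02, "ax": 0.0, "ay": 0.0, "az": 0.012},
    {"grip": 0.0, "x": 0.0, "y": -0.013, "z": 0.07, "ax": 0.0, "ay": 0.0, "az": 0.012},
    {"grip": 0.0, "x": 0.0, "y": -0.013, "z": 0.12, "ax": 0.0, "ay": 0.0, "az": 0.012},
    {"grip": 0.0, "x": 0.0, "y": -0.013, "z": 0.132, "ax": 0.0, "ay": 0.0, "az": 0.012},
    {"grip": 0.0, "x": 0.0, "y": -0.013, "z": 0.132, "ax": 0.0, "ay": 0.0, "az": 0.012},
    {"grip": 0.0, "x": 0.0, "y": -0.013, "z": 0.132, "ax": 0.0, "ay": 0.0, "az": 0.012}
  ]
}}

```text
time: 2.4
tool_pos: [0.5765, 0.2485, 0.0434]
tcp_rot: [-0.572, 3.087, 0.0]
wrist_force: [0.3, 0.2, 0.8]
width: 0.495
grip_force: 0.0
```

```bash
python3 - <<'E'
from h import *
go([.576,.249,.062],.3675)
E
```

```text
t 2.4 tcp [0.5765 0.2485 0.0434] target [0.576 0.249 0.043]
shift [0.0007 0.0012 0.0009] turn [-0.0001  0.003  -0.0018]
```

Call:
{"fn": "step_arm", "kwargs": {
  "series": [
    {"grip": 0.5, "x": 0.0, "y": 0.0, "z": 0.0},
    {"grip": 0.7, "x": 0.0, "y": 0.0, "z": 0.0},
    {"grip": 1.0, "x": 0.0, "y": 0.0, "z": 0.0},
    {"grip": 1.0, "x": 0.0, "y": 0.0, "z": 0.0},
    {"grip": 1.0, "x": 0.0, "y": 0.0, "z": 0.0},
    {"grip": 1.0, "x": 0.0, "y": 0.0, "z": 0.0},
    {"grip": 1.0, "x": 0.0, "y": 0.0, "z": 0.0}
  ],
  "force": 60
}}

```text
validation failed for argument at $.se...
```

Call:
{"fn": "step_arm", "kwargs": {
  "series": [
    {"grip": 0.5, "x": 0.0, "y": 0.0, "z": 0.0, "ax": 0.0, "ay": 0.0, "az": 0.0},
    {"grip": 0.8, "x": 0.0, "y": 0.0, "z": 0.0, "ax": 0.0, "ay": 0.0, "az": 0.0},
    {"grip": 1.0, "x": 0.0, "y": 0.0, "z": 0.0, "ax": 0.0, "ay": 0.0, "az": 0.0},
    {"grip": 1.0, "x": 0.0, "y": 0.0, "z": 0.0, "ax": 0.0, "ay": 0.0, "az": 0.0},
    {"grip": 1.0, "x": 0.0, "y": 0.0, "z": 0.0, "ax": 0.0, "ay": 0.0, "az": 0.0},
    {"grip": 1.0, "x": 0.0, "y": 0.0, "z": 0.0, "ax": 0.0, "ay": 0.0, "az": 0.0}
  ],
  "force": 60
}}

```text
time: 3.0
tool_pos: [0.5769, 0.2488, 0.0441]
tcp_rot: [-0.572, 3.086, 0.001]
wrist_force: [-1.0, -0.6, 7.0]
width: 0.176
grip_force: 59.1
```

Call:
{"fn": "step_arm", "kwargs": {
  "series": [
    {"grip": 1.0, "x": 0.0, "y": 0.0, "z": -0.03, "ax": 0.0, "ay": 0.0, "az": 0.0},
    {"grip": 1.0, "x": 0.0, "y": 0.0, "z": -0.1, "ax": 0.0, "ay": 0.0, "az": 0.0},
    {"grip": 1.0, "x": 0.0, "y": 0.0, "z": -0.2, "ax": 0.0, "ay": 0.0, "az": 0.0},
    {"grip": 1.0, "x": 0.0, "y": 0.0, "z": -0.3, "ax": 0.0, "ay": 0.0, "az": 0.0},
    {"grip": 1.0, "x": 0.0, "y": 0.0, "z": -0.3, "ax": 0.0, "ay": 0.0, "az": 0.0},
    {"grip": 1.0, "x": 0.0, "y": 0.0, "z": -0.3, "ax": 0.0, "ay": 0.0, "az": 0.0}
  ]
}}

```text
time: 3.6
tool_pos: [0.5767, 0.2487, 0.1951]
tcp_rot: [-0.572, 3.085, 0.001]
wrist_force: [0.1, 0.1, -2.9]
width: 0.176
grip_force: 58.7
```

```bash
python3 - <<'E'
from h import *
s=bot.read_state();print(s['wrist_force'],s['torque'],s['width'])
yaw=.329;p=np.radians(35);M=np.array([.5655,.0035,.105]);z=np.array([np.cos(yaw)*np.cos(p),np.sin(yaw)*np.cos(p),np.sin(p)])
go(M+z*(.051+.065+.05),yaw,p)
E
```

```text
[ 0.10895142  0.07933297 -2.88453024] [ 0.00493635 -0.03197965  0.01799423] 0.17555866549195126
t 3.6 tcp [0.5767 0.2487 0.1951] target [0.7045 0.051  0.1846]
shift [-0.0967 -0.4609  0.0213] turn [ 0.0221 -1.1584  0.0696]
```

Call:
{"fn": "step_arm", "kwargs": {
  "series": [
    {"grip": 1.0, "x": -0.1, "y": -0.08, "z": -0.03, "ax": 0.0, "ay": -0.2, "az": 0.06},
    {"grip": 1.0, "x": -0.1, "y": -0.16, "z": -0.03, "ax": 0.0, "ay": -0.4, "az": 0.06},
    {"grip": 1.0, "x": -0.1, "y": -0.24, "z": -0.03, "ax": 0.0, "ay": -0.6, "az": 0.06},
    {"grip": 1.0, "x": -0.1, "y": -0.32, "z": -0.03, "ax": 0.0, "ay": -0.8, "az": 0.06},
    {"grip": 1.0, "x": -0.1, "y": -0.4, "z": -0.03, "ax": 0.0, "ay": -0.95, "az": 0.06},
    {"grip": 1.0, "x": -0.1, "y": -0.46, "z": -0.02, "ax": 0.0, "ay": -0.95, "az": 0.06},
    {"grip": 1.0, "x": -0.1, "y": -0.46, "z": 0.0, "ax": 0.0, "ay": -0.95, "az": 0.06},
    {"grip": 1.0, "x": -0.1, "y": -0.46, "z": 0.0, "ax": 0.0, "ay": -0.95, "az": 0.06},
    {"grip": 1.0, "x": -0.1, "y": -0.46, "z": 0.0, "ax": 0.0, "ay": -0.95, "az": 0.06},
    {"grip": 1.0, "x": -0.1, "y": -0.46, "z": 0.0, "ax": 0.0, "ay": -0.95, "az": 0.06}
  ]
}}

```text
time: 4.6
tool_pos: [0.7043, 0.0529, 0.1917]
tcp_rot: [-0.443, 2.614, 0.124]
wrist_force: [-0.1, 0.1, -1.5]
width: 0.174
grip_force: 59.0
```

```bash
python3 - <<'E'
from h import *
yaw=.329;p=np.radians(35);M=np.array([.5655,.0035,.105]);z=np.array([np.cos(yaw)*np.cos(p),np.sin(yaw)*np.cos(p),np.sin(p)])
go(M+z*(.051+.065+.04),yaw,p)
E
```

```text
t 4.6 tcp [0.7043 0.0529 0.1917] target [0.6967 0.0483 0.1789]
shift [ 0.0274 -0.0039  0.0143] turn [ 0.0226 -0.2192  0.0065]
```

Call:
{"fn": "step_arm", "kwargs": {
  "series": [
    {"grip": 1.0, "x": 0.027, "y": -0.004, "z": 0.014, "ax": 0.022, "ay": -0.219, "az": 0.006},
    {"grip": 1.0, "x": 0.027, "y": -0.004, "z": 0.014, "ax": 0.022, "ay": -0.219, "az": 0.006},
    {"grip": 1.0, "x": 0.027, "y": -0.004, "z": 0.014, "ax": 0.022, "ay": -0.219, "az": 0.006},
    {"grip": 1.0, "x": 0.027, "y": -0.004, "z": 0.014, "ax": 0.022, "ay": -0.219, "az": 0.006}
  ]
}}

```text
time: 5.0
tool_pos: [0.6994, 0.0475, 0.1825]
tcp_rot: [-0.415, 2.498, 0.129]
wrist_force: [0.0, -0.6, -1.3]
width: 0.176
grip_force: 59.1
```

```bash
python3 - <<'E'
from h import *
from workcell import imaging
d={n:imaging.read_camera(n) for n in('side','top')};pickle.dump(d,open('cam1.pkl','wb'))
yaw=.329;p=np.radians(35);M=np.array([.5655,.0035,.105]);z=np.array([np.cos(yaw)*np.cos(p),np.sin(yaw)*np.cos(p),np.sin(p)])
go(M+z*(.051+.065+.04),yaw,p)
for n in d: print(n,'mouth/tip/collar expected',proj(d[n],[M,M+z*.04,M+z*.105]).round(1).tolist())
o=np.zeros((600,800,3),np.uint8)
a=cv2.resize(d['top']['img'][175:275,285:365,::-1],None,fx=5,fy=5,interpolation=cv2.INTER_CUBIC)
b=cv2.resize(d['side']['img'][145:225,250:330,::-1],None,fx=5,fy=5,interpolation=cv2.INTER_CUBIC)
o[:500,:400]=a;o[:400,400:]=b;cv2.imwrite('pics/m1.png',o)
E
```

```text
t 5.1 tcp [0.7002 0.0473 0.1833] target [0.6967 0.0483 0.1789]
shift [0.0099 0.0043 0.0037] turn [-0.0046  0.01    0.002 ]
side mouth/tip/collar expected [[287.2, 188.8], [278.8, 184.5], [264.7, 177.4]]
top mouth/tip/collar expected [[318.7, 215.8], [315.6, 204.0], [310.6, 184.3]]
```

View pics/m1.png

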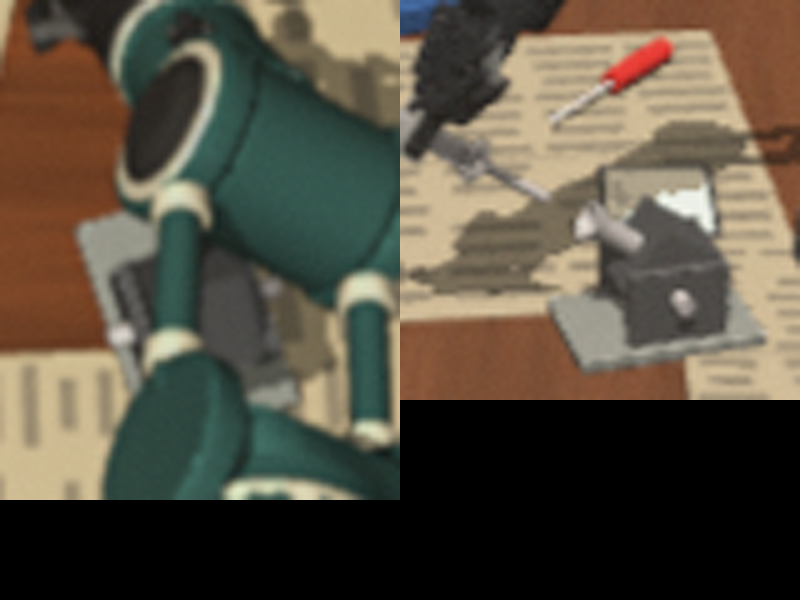

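The side crop shows the rod's tip (549,199) some 40 mm short of the mouth (588,220), roughly in line with it; the arm hides the top view. The rod looks slightly steeper than commanded, so I measure its pitch in the tool's vertical plane.

```bash
cat > pitch.py <<'E'
from h import *
d=pickle.load(open('cam1.pkl','rb'));S=d['side'];s=bot.read_state()
R=Ro.from_rotvec(s['tcp_rot']).as_matrix();G=s['tool_pos']-.019*R[:,2]
def inpl(p,P,n):
    o,v=ray(S,p);return o+v*((P-o)@n/(v@n))[:,None]
yaw=.329;u=np.array([np.cos(yaw),np.sin(yaw),0]);nj=np.array([-u[1],u[0],0])
big=dict(S,img=cv2.resize(S['img'],None,fx=4,fy=4,interpolation=cv2.INTER_CUBIC))
def m(box,f): return (mask(big,[4*b for b in box],f)+.5)/4-.5
def line(p,P,n):
    X=inpl(p,P,n);q=np.c_[X@u,X[:,2]].astype(np.float32);return cv2.fitLine(q,cv2.DIST_HUBER,0,.01,.01).ravel(),q
rod=m((268,282,176,188),lambda h:(h[...,1]<70)&(h[...,2]>125));l,q=line(rod,G,R[:,1])
print('rod',len(rod),rod.min(0),rod.max(0),'pitch',np.degrees(np.arctan(l[1]/l[0])),'cmd',np.degrees(np.arcsin(-R[2,0])))
tip=q[q[:,0].argmin()];g=np.array([G@u,G[2]]);nn=np.array([-l[1],l[0]]);print('tip',tip,'cmd tip',g+.116*np.array([R[:,0]@u,R[2,0]]),'line offset from grip',(g-l[2:])@nn)
J=np.array([.5157,-.0126,0])
tb=m((282,300,184,196),lambda h:(h[...,1]<50)&(h[...,2]>100));t,qt=line(tb,J,nj)
print('tube',len(tb),tb.min(0),tb.max(0),'pitch',np.degrees(np.arctan(t[1]/t[0])))
M=inpl([(287.6,189.)],J,nj)[0];print('mouth',M,[M@u,M[2]],'lateral tool y of jig axis rel grip',(J-G)@nj)
E
python3 pitch.py
```

```text
rod 2024 [267.625 175.625] [281.375 187.375] pitch -39.33753 cmd 35.30042079355904
tip [0.558514   0.13232394] cmd tip [0.57229409 0.13176296] line offset from grip 0.09492634894994847
tube 1571 [284.125 183.625] [299.375 195.125] pitch 29.577238
mouth [0.56394205 0.00387022 0.1044013 ] [np.float64(0.5349459924463331), np.float64(0.10440130327435504)] lateral tool y of jig axis rel grip 0.0029291980614857688
```

```bash
python3 - <<'E'
from h import *
d=pickle.load(open('cam1.pkl','rb'));S=d['side']
cv2.imwrite('pics/z1.png',cv2.resize(S['img'][165:202,252:302,::-1],None,fx=16,fy=16,interpolation=cv2.INTER_CUBIC))
E
```

```text
(no output)
```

View pics/z1.png

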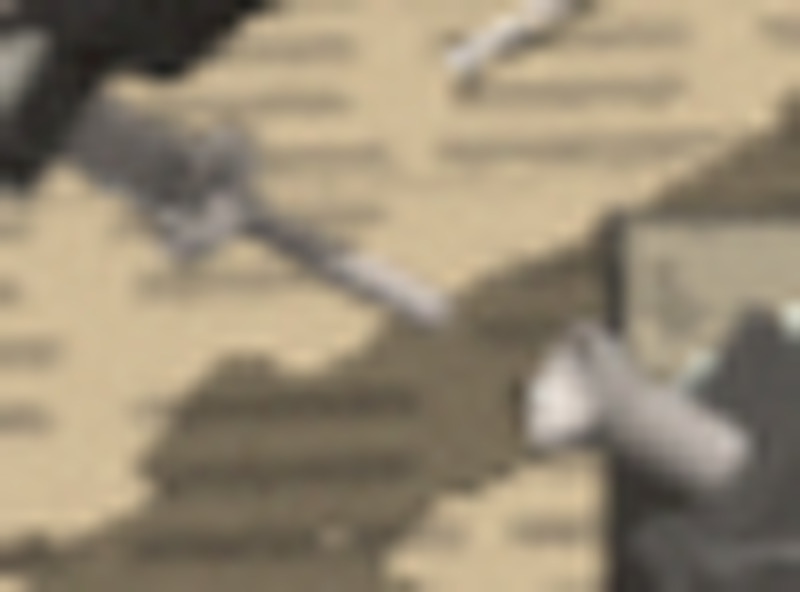

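The enlarged crop shows the rod from the collar (252,220) to the tip (443,313), slope 0.487 against 0.504 expected, so the grasp is true. The mouth's face centre is at (563,386), i.e. px (286.7,188.6).

```bash
python3 - <<'E'
from h import *
S=pickle.load(open('cam1.pkl','rb'))['side'];s=bot.read_state()
R=Ro.from_rotvec(s['tcp_rot']).as_matrix();G=s['tool_pos']-.019*R[:,2]
f=lambda p:np.array(p)/16+[251.5,164.5]
def inpl(p,P,n):
    o,v=ray(S,p);return (o+v*((P-o)@n/(v@n))[:,None])[0]
yaw=.329;u=np.array([np.cos(yaw),np.sin(yaw),0]);nj=np.array([-u[1],u[0],0])
a=inpl(f((252,220)),G,R[:,1]);b=inpl(f((443,313)),G,R[:,1]);v=a-b
print('tip',b,'cmd tip',G+.116*R[:,0],'pitch',np.degrees(np.arctan2(v[2],v@u)),'len',np.linalg.norm(v))
J=np.array([.5157,-.0126,0])
M=inpl(f((563,386)),J,nj);e=inpl(f((725,462)),J,nj);w=M-e;print('mouth',M,'tube pitch',np.degrees(np.arctan2(w[2],w@u)))
E
```

```text
tip [0.59522212 0.01132274 0.12854307] cmd tip [0.60027194 0.01305239 0.13176296] pitch 34.12946494382798 len 0.05466813231485165
mouth [0.56735289 0.00503471 0.10655214] tube pitch 33.41291187012487
```

```bash
cat > ins.py <<'E'
from h import *
import sys
yaw=.329;p=np.radians(35);M=np.array([.565,.0042,.1053]);z=np.array([np.cos(yaw)*np.cos(p),np.sin(yaw)*np.cos(p),np.sin(p)])
go(M+z*(.116+float(sys.argv[1])),yaw,p)
s=bot.read_state();R=Ro.from_rotvec(s['tcp_rot']).as_matrix();print('force in tool axes',(R.T@s['wrist_force']).round(1),'moment',(R.T@s['torque']).round(2))
E
python3 ins.py .02
```

```text
t 5.1 tcp [0.7002 0.0473 0.1833] target [0.6807 0.0437 0.1677]
shift [0.0499 0.0059 0.0027] turn [-0.0046  0.01    0.002 ]
force in tool axes [ 1.4 -0.1  1.7] moment [-0.03  0.38 -0.03]
```

Call:
{"fn": "step_arm", "kwargs": {
  "series": [
    {"grip": 1.0, "x": 0.02, "y": 0.006, "z": 0.003, "ax": -0.005, "ay": 0.01, "az": 0.002},
    {"grip": 1.0, "x": 0.035, "y": 0.006, "z": 0.003, "ax": -0.005, "ay": 0.01, "az": 0.002},
    {"grip": 1.0, "x": 0.05, "y": 0.006, "z": 0.003, "ax": -0.005, "ay": 0.01, "az": 0.002},
    {"grip": 1.0, "x": 0.05, "y": 0.006, "z": 0.003, "ax": -0.005, "ay": 0.01, "az": 0.002},
    {"grip": 1.0, "x": 0.05, "y": 0.006, "z": 0.003, "ax": -0.005, "ay": 0.01, "az": 0.002}
  ]
}}

```text
time: 5.6
tool_pos: [0.6774, 0.0432, 0.1638]
tcp_rot: [-0.414, 2.507, 0.133]
wrist_force: [1.0, 0.2, -1.2]
width: 0.172
grip_force: 59.1
```

```bash
python3 ins.py .0
```

```text
t 5.6 tcp [0.6774 0.0432 0.1638] target [0.6652 0.0384 0.1563]
shift [ 0.0301 -0.0013 -0.0026] turn [ 0.0027 -0.0089 -0.0047]
force in tool axes [-0.1 -0.1  1.5] moment [ 0.03  0.39 -0.04]
```

Call:
{"fn": "step_arm", "kwargs": {
  "series": [
    {"grip": 1.0, "x": 0.01, "y": -0.001, "z": -0.002, "ax": 0.0, "ay": -0.008, "az": -0.004},
    {"grip": 1.0, "x": 0.02, "y": -0.001, "z": -0.002, "ax": 0.0, "ay": -0.008, "az": -0.004},
    {"grip": 1.0, "x": 0.03, "y": -0.001, "z": -0.002, "ax": 0.0, "ay": -0.008, "az": -0.004},
    {"grip": 1.0, "x": 0.03, "y": -0.001, "z": -0.002, "ax": 0.0, "ay": -0.008, "az": -0.004},
    {"grip": 1.0, "x": 0.03, "y": -0.001, "z": -0.002, "ax": 0.0, "ay": -0.008, "az": -0.004}
  ]
}}

```text
time: 6.1
tool_pos: [0.6656, 0.0387, 0.1563]
tcp_rot: [-0.416, 2.502, 0.133]
wrist_force: [1.0, -0.1, -0.6]
width: 0.178
grip_force: 59.1
```

```bash
python3 ins.py -.015; python3 - <<'E'
from h import *
from workcell import imaging
S=imaging.read_camera('side');cv2.imwrite('pics/z2.png',cv2.resize(S['img'][165:202,252:302,::-1],None,fx=16,fy=16,interpolation=cv2.INTER_CUBIC))
E
```

```text
t 6.1 tcp [0.6656 0.0387 0.1563] target [0.6536 0.0345 0.1477]
shift [ 0.0308 -0.0003 -0.0005] turn [ 0.0027 -0.0002 -0.    ]
force in tool axes [-0.4 -0.5  1. ] moment [-0.01  0.38 -0.01]
```

View pics/z2.png

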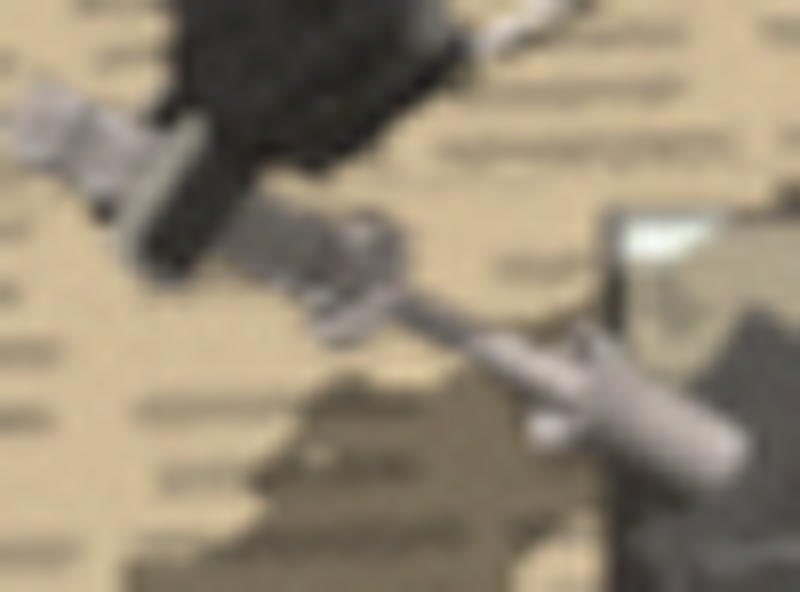

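The rod's tip enters the flared mouth at crop (580,392), still without force. I advance in small guarded steps.

Call:
{"fn": "step_arm", "kwargs": {
  "series": [
    {"grip": 1.0, "x": 0.006, "y": 0.0, "z": 0.0, "ax": 0.0, "ay": 0.0, "az": 0.0},
    {"grip": 1.0, "x": 0.012, "y": 0.0, "z": 0.0, "ax": 0.0, "ay": 0.0, "az": 0.0},
    {"grip": 1.0, "x": 0.018, "y": 0.0, "z": 0.0, "ax": 0.0, "ay": 0.0, "az": 0.0},
    {"grip": 1.0, "x": 0.018, "y": 0.0, "z": 0.0, "ax": 0.0, "ay": 0.0, "az": 0.0}
  ]
}}

```text
time: 6.55
tool_pos: [0.6581, 0.0365, 0.1506]
tcp_rot: [-0.416, 2.503, 0.133]
wrist_force: [0.1, 0.2, -2.0]
width: 0.18
grip_force: 59.1
```

```bash
python3 ins.py -.02
```

```text
t 6.55 tcp [0.6581 0.0365 0.1506] target [0.6497 0.0331 0.1448]
shift [ 0.0214 -0.0009 -0.0008] turn [ 0.0037 -0.0019 -0.0001]
force in tool axes [1.  0.1 1.8] moment [ 0.01  0.37 -0.01]
```

Call:
{"fn": "step_arm", "kwargs": {
  "series": [
    {"grip": 1.0, "x": 0.005, "y": 0.0, "z": 0.0, "ax": 0.0, "ay": 0.0, "az": 0.0},
    {"grip": 1.0, "x": 0.01, "y": 0.0, "z": 0.0, "ax": 0.0, "ay": 0.0, "az": 0.0},
    {"grip": 1.0, "x": 0.015, "y": 0.0, "z": 0.0, "ax": 0.0, "ay": 0.0, "az": 0.0},
    {"grip": 1.0, "x": 0.02, "y": 0.0, "z": 0.0, "ax": 0.0, "ay": 0.0, "az": 0.0},
    {"grip": 1.0, "x": 0.02, "y": 0.0, "z": 0.0, "ax": 0.0, "ay": 0.0, "az": 0.0}
  ]
}}

```text
time: 7.05
tool_pos: [0.6506, 0.0338, 0.1451]
tcp_rot: [-0.416, 2.502, 0.133]
wrist_force: [-0.0, 0.2, -2.0]
width: 0.167
grip_force: 59.1
```

```bash
python3 ins.py -.03
```

```text
t 7.05 tcp [0.6506 0.0338 0.1451] target [0.642  0.0305 0.1391]
shift [ 0.0219 -0.0007 -0.0007] turn [ 0.0034 -0.0013  0.0001]
force in tool axes [1.1 0.2 1.6] moment [-0.04  0.38  0.01]
```

Call:
{"fn": "step_arm", "kwargs": {
  "series": [
    {"grip": 1.0, "x": 0.006, "y": 0.0, "z": 0.0, "ax": 0.0, "ay": 0.0, "az": 0.0},
    {"grip": 1.0, "x": 0.012, "y": 0.0, "z": 0.0, "ax": 0.0, "ay": 0.0, "az": 0.0},
    {"grip": 1.0, "x": 0.018, "y": 0.0, "z": 0.0, "ax": 0.0, "ay": 0.0, "az": 0.0},
    {"grip": 1.0, "x": 0.024, "y": 0.0, "z": 0.0, "ax": 0.0, "ay": 0.0, "az": 0.0},
    {"grip": 1.0, "x": 0.03, "y": 0.0, "z": 0.0, "ax": 0.0, "ay": 0.0, "az": 0.0},
    {"grip": 1.0, "x": 0.03, "y": 0.0, "z": 0.0, "ax": 0.0, "ay": 0.0, "az": 0.0}
  ]
}}

```text
time: 7.65
tool_pos: [0.6388, 0.0298, 0.1364]
tcp_rot: [-0.416, 2.502, 0.133]
wrist_force: [-0.0, -0.9, -2.1]
width: 0.176
grip_force: 59.1
```

```bash
python3 ins.py -.055; python3 - <<'E'
from h import *
from workcell import imaging
S=imaging.read_camera('side');cv2.imwrite('pics/z3.png',cv2.resize(S['img'][165:202,252:302,::-1],None,fx=16,fy=16,interpolation=cv2.INTER_CUBIC))
E
```

```text
t 7.65 tcp [0.6388 0.0298 0.1364] target [0.6226 0.0239 0.1247]
shift [ 0.0416 -0.0008 -0.0007] turn [ 0.0035 -0.0015 -0.0001]
force in tool axes [ 1.5 -0.9  1.5] moment [-0.03  0.39 -0.01]
```

View pics/z3.png

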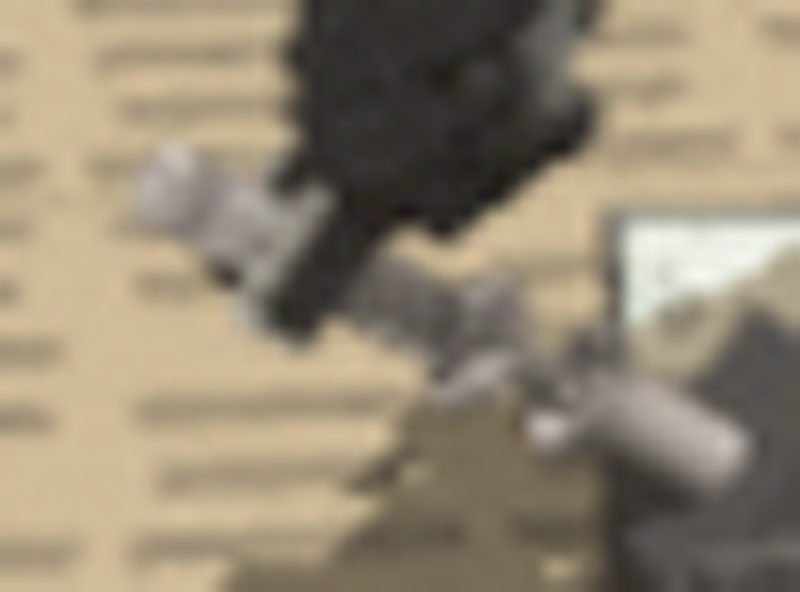

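The rod is inside the tube, with the collar (505,360) about 17–25 mm short of the mouth and no force.

Call:
{"fn": "step_arm", "kwargs": {
  "series": [
    {"grip": 1.0, "x": 0.006, "y": 0.0, "z": 0.0, "ax": 0.0, "ay": 0.0, "az": 0.0},
    {"grip": 1.0, "x": 0.012, "y": -0.001, "z": -0.001, "ax": 0.0, "ay": 0.0, "az": 0.0},
    {"grip": 1.0, "x": 0.018, "y": -0.001, "z": -0.001, "ax": 0.0, "ay": 0.0, "az": 0.0},
    {"grip": 1.0, "x": 0.024, "y": -0.001, "z": -0.001, "ax": 0.0, "ay": 0.0, "az": 0.0},
    {"grip": 1.0, "x": 0.028, "y": -0.001, "z": -0.001, "ax": 0.0, "ay": 0.0, "az": 0.0},
    {"grip": 1.0, "x": 0.028, "y": -0.001, "z": -0.001, "ax": 0.0, "ay": 0.0, "az": 0.0}
  ]
}}

```text
time: 8.3
tool_pos: [0.6295, 0.0273, 0.1322]
tcp_rot: [-0.413, 2.506, 0.125]
wrist_force: [4.6, -3.0, -3.1]
width: 0.171
grip_force: 58.7
```

```bash
python3 ins.py -.065
```

```text
t 8.3 tcp [0.6295 0.0273 0.1322] target [0.6148 0.0212 0.119 ]
shift [ 0.0411 -0.002   0.0037] turn [-0.0087 -0.0074 -0.0021]
force in tool axes [-1.  -4.3  4.5] moment [ 0.52 -0.14 -0.35]
```

```bash
python3 - <<'E'
from h import *
s=bot.read_state();print(np.round(s['q'],3),np.round(s['joint_vel'],3),np.round(s['joint_torque'],1))
from workcell import imaging
S=imaging.read_camera('side');pickle.dump(S,open('cam4.pkl','wb'))
cv2.imwrite('pics/z4.png',cv2.resize(S['img'][125:205,220:326,::-1],None,fx=7.5,fy=7.5,interpolation=cv2.INTER_CUBIC))
s=bot.read_state();print(s['time'],s['tool_pos'],s['wrist_force'])
E
```

```text
[-0.136 -0.012  2.238  0.638  0.437 -2.552] [ 0.002  0.002 -0.003  0.001  0.005  0.003] [  1.2 -33.7 -32.    1.4  -0.5   0.3]
8.35 [0.62949914 0.02728963 0.13214852] [ 3.4479895  -2.91443174 -2.53537495]
```

View pics/z4.png

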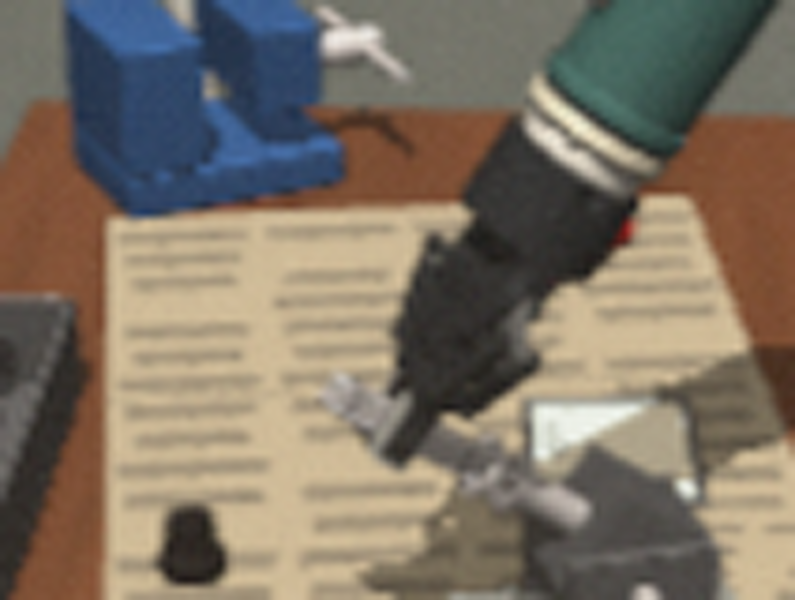

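The last joint has reached its -2.55 limit (q6 = -2.552), which caused the deviation; the tube is not blocked. The rod is round, so I back off and roll the gripper about the rod's axis (tool x), which brings the last joint back inside its range.

Call:
{"fn": "step_arm", "kwargs": {
  "series": [
    {"grip": 1.0, "x": -0.01, "y": 0.0, "z": 0.001, "ax": 0.0, "ay": 0.0, "az": 0.0},
    {"grip": 1.0, "x": -0.02, "y": 0.001, "z": 0.001, "ax": 0.0, "ay": 0.0, "az": 0.0},
    {"grip": 1.0, "x": -0.028, "y": 0.001, "z": 0.001, "ax": 0.0, "ay": 0.0, "az": 0.0},
    {"grip": 1.0, "x": -0.028, "y": 0.001, "z": 0.001, "ax": 0.0, "ay": 0.0, "az": 0.0}
  ]
}}

```text
time: 8.75
tool_pos: [0.6396, 0.032, 0.1385]
tcp_rot: [-0.414, 2.508, 0.127]
wrist_force: [-0.3, -4.0, -4.5]
width: 0.175
grip_force: 58.9
```

```bash
sed -i 's/def go(grip,yaw,pitch=0,gp=.019):/def go(grip,yaw,pitch=0,roll=0,gp=.019):/; s/R=toolR(yaw,pitch)$/R=toolR(yaw,pitch)@Ro.from_euler("x",roll,degrees=True).as_matrix()/' h.py
sed -i 's/,yaw,p)$/,yaw,p,float(sys.argv[2]))/; s/^s=bot.*/&;print("q",np.round(s["q"],3))/' ins.py
python3 ins.py -.034 0;python3 ins.py -.034 12
```

```text
t 8.75 tcp [0.6396 0.032  0.1385] target [0.6389 0.0294 0.1368]
shift [ 0.0044 -0.0044  0.0011] turn [-0.005  -0.0128 -0.0018]
force in tool axes [ 3.9 -3.7  2.9] moment [ 0.82  0.45 -0.59]
q [-1.230e-01 -1.000e-03  2.212e+00  6.070e-01  4.460e-01 -2.509e+00]
t 8.75 tcp [0.6396 0.032  0.1385] target [0.6399 0.0256 0.1371]
shift [ 0.0044 -0.0123  0.0003] turn [ 0.395  -0.013  -0.0004]
force in tool axes [ 3.9 -3.7  2.9] moment [ 0.82  0.45 -0.59]
q [-1.230e-01 -1.000e-03  2.212e+00  6.070e-01  4.460e-01 -2.509e+00]
```

Call:
{"fn": "step_arm", "kwargs": {
  "series": [
    {"grip": 1.0, "x": 0.001, "y": -0.004, "z": 0.001, "ax": 0.0, "ay": -0.006, "az": -0.001},
    {"grip": 1.0, "x": 0.002, "y": -0.006, "z": 0.001, "ax": 0.1, "ay": -0.013, "az": -0.001},
    {"grip": 1.0, "x": 0.003, "y": -0.008, "z": 0.001, "ax": 0.2, "ay": -0.013, "az": -0.001},
    {"grip": 1.0, "x": 0.004, "y": -0.01, "z": 0.001, "ax": 0.3, "ay": -0.013, "az": -0.001},
    {"grip": 1.0, "x": 0.004, "y": -0.012, "z": 0.0, "ax": 0.4, "ay": -0.013, "az": 0.0},
    {"grip": 1.0, "x": 0.004, "y": -0.012, "z": 0.0, "ax": 0.4, "ay": -0.013, "az": 0.0},
    {"grip": 1.0, "x": 0.004, "y": -0.012, "z": 0.0, "ax": 0.4, "ay": -0.013, "az": 0.0}
  ]
}}

```text
time: 9.45
tool_pos: [0.6392, 0.0269, 0.1374]
tcp_rot: [-0.326, 2.484, -0.132]
wrist_force: [-0.9, 0.6, -2.4]
width: 0.176
grip_force: 59.2
```

```bash
python3 ins.py -.04 12
```

```text
t 9.45 tcp [0.6392 0.0269 0.1374] target [0.6353 0.024  0.1337]
shift [ 0.0118 -0.0026  0.0014] turn [-0.0024 -0.0011 -0.0019]
force in tool axes [1.9 1.2 1.3] moment [-0.1   0.38 -0.04]
q [ 0.018 -0.03   2.259 -0.103  0.273 -1.724]
```

Call:
{"fn": "step_arm", "kwargs": {
  "series": [
    {"grip": 1.0, "x": 0.006, "y": -0.001, "z": 0.001, "ax": 0.0, "ay": 0.0, "az": 0.0},
    {"grip": 1.0, "x": 0.012, "y": -0.001, "z": 0.001, "ax": 0.0, "ay": 0.0, "az": 0.0},
    {"grip": 1.0, "x": 0.018, "y": -0.001, "z": 0.001, "ax": 0.0, "ay": 0.0, "az": 0.0},
    {"grip": 1.0, "x": 0.024, "y": -0.001, "z": 0.001, "ax": 0.0, "ay": 0.0, "az": 0.0},
    {"grip": 1.0, "x": 0.024, "y": -0.001, "z": 0.001, "ax": 0.0, "ay": 0.0, "az": 0.0}
  ]
}}

```text
time: 9.95
tool_pos: [0.6304, 0.0218, 0.13]
tcp_rot: [-0.325, 2.483, -0.133]
wrist_force: [0.1, -0.2, -1.9]
width: 0.177
grip_force: 59.2
```

```bash
python3 ins.py -.06 12
```

```text
t 9.95 tcp [0.6304 0.0218 0.13  ] target [0.6198 0.0187 0.1222]
shift [ 0.0271  0.0009 -0.0002] turn [-0.0052 -0.0004 -0.0035]
force in tool axes [1.1 0.2 1.6] moment [-0.11  0.4  -0.02]
q [ 0.008 -0.036  2.282 -0.09   0.255 -1.743]
```

Call:
{"fn": "step_arm", "kwargs": {
  "series": [
    {"grip": 1.0, "x": 0.005, "y": 0.0, "z": 0.0, "ax": 0.0, "ay": 0.0, "az": 0.0},
    {"grip": 1.0, "x": 0.01, "y": 0.0, "z": 0.0, "ax": 0.0, "ay": 0.0, "az": 0.0},
    {"grip": 1.0, "x": 0.014, "y": 0.0, "z": 0.0, "ax": 0.0, "ay": 0.0, "az": 0.0},
    {"grip": 1.0, "x": 0.018, "y": 0.0, "z": 0.0, "ax": 0.0, "ay": 0.0, "az": 0.0},
    {"grip": 1.0, "x": 0.018, "y": 0.0, "z": 0.0, "ax": 0.0, "ay": 0.0, "az": 0.0}
  ]
}}

```text
time: 10.45
tool_pos: [0.6238, 0.0198, 0.1252]
tcp_rot: [-0.325, 2.483, -0.133]
wrist_force: [-0.3, 0.5, -2.2]
width: 0.174
grip_force: 59.2
```

```bash
python3 ins.py -.065 12
```

```text
t 10.45 tcp [0.6238 0.0198 0.1252] target [0.6159 0.0174 0.1193]
shift [ 0.0203  0.0005 -0.0001] turn [-0.005   0.001  -0.0024]
force in tool axes [1.3 0.9 1.6] moment [-0.1   0.45  0.02]
q [ 0.003 -0.042  2.299 -0.081  0.243 -1.756]
```

Call:
{"fn": "step_arm", "kwargs": {
  "series": [
    {"grip": 1.0, "x": 0.003, "y": 0.0, "z": 0.0, "ax": 0.0, "ay": 0.0, "az": 0.0},
    {"grip": 1.0, "x": 0.006, "y": 0.0, "z": 0.0, "ax": 0.0, "ay": 0.0, "az": 0.0},
    {"grip": 1.0, "x": 0.008, "y": 0.0, "z": 0.0, "ax": 0.0, "ay": 0.0, "az": 0.0},
    {"grip": 1.0, "x": 0.008, "y": 0.0, "z": 0.0, "ax": 0.0, "ay": 0.0, "az": 0.0}
  ]
}}

```text
time: 10.85
tool_pos: [0.621, 0.0188, 0.1231]
tcp_rot: [-0.325, 2.482, -0.133]
wrist_force: [-1.6, 0.1, -1.8]
width: 0.172
grip_force: 59.2
```

```bash
python3 ins.py -.065 12
```

```text
t 10.85 tcp [0.621  0.0188 0.1231] target [0.6159 0.0174 0.1193]
shift [ 0.0129  0.0007 -0.    ] turn [-0.0052  0.0017 -0.0024]
force in tool axes [2.2 0.8 0.5] moment [-0.12  0.42  0.  ]
q [ 0.    -0.045  2.306 -0.077  0.238 -1.763]
```

Call:
{"fn": "step_arm", "kwargs": {
  "series": [
    {"grip": 1.0, "x": 0.002, "y": 0.0, "z": 0.0, "ax": 0.0, "ay": 0.0, "az": 0.0},
    {"grip": 1.0, "x": 0.004, "y": 0.0, "z": 0.0, "ax": 0.0, "ay": 0.0, "az": 0.0},
    {"grip": 1.0, "x": 0.006, "y": 0.0, "z": 0.0, "ax": 0.0, "ay": 0.0, "az": 0.0},
    {"grip": 1.0, "x": 0.006, "y": 0.0, "z": 0.0, "ax": 0.0, "ay": 0.0, "az": 0.0}
  ]
}}

```text
time: 11.25
tool_pos: [0.6206, 0.0184, 0.1233]
tcp_rot: [-0.325, 2.478, -0.133]
wrist_force: [3.6, 2.9, -0.8]
width: 0.177
grip_force: 59.0
```

```bash
python3 ins.py -.065 12
```

```text
t 11.25 tcp [0.6206 0.0184 0.1233] target [0.6159 0.0174 0.1193]
shift [0.0124 0.0014 0.0008] turn [-0.0065  0.0104 -0.0027]
force in tool axes [-3.1  2.2  2.8] moment [-0.45 -0.32  0.05]
q [-1.000e-03 -4.700e-02  2.310e+00 -7.200e-02  2.310e-01 -1.768e+00]
```

Call:
{"fn": "step_arm", "kwargs": {
  "series": [
    {"grip": 1.0, "x": 0.002, "y": 0.001, "z": 0.0, "ax": 0.0, "ay": 0.0, "az": 0.0},
    {"grip": 1.0, "x": 0.004, "y": 0.001, "z": 0.0, "ax": 0.0, "ay": 0.0, "az": 0.0},
    {"grip": 1.0, "x": 0.005, "y": 0.001, "z": 0.0, "ax": 0.0, "ay": 0.0, "az": 0.0},
    {"grip": 1.0, "x": 0.005, "y": 0.001, "z": 0.0, "ax": 0.0, "ay": 0.0, "az": 0.0},
    {"grip": 1.0, "x": 0.005, "y": 0.001, "z": 0.0, "ax": 0.0, "ay": 0.0, "az": 0.0},
    {"grip": 1.0, "x": 0.005, "y": 0.001, "z": 0.0, "ax": 0.0, "ay": 0.0, "az": 0.0}
  ]
}}

```text
time: 11.85
tool_pos: [0.6204, 0.0184, 0.1236]
tcp_rot: [-0.325, 2.474, -0.133]
wrist_force: [7.3, 3.4, -1.3]
width: 0.17
grip_force: 58.7
```

```bash
python3 ins.py -.065 12; python3 - <<'E'
from h import *
from workcell import imaging
S=imaging.read_camera('side');cv2.imwrite('pics/z5.png',cv2.resize(S['img'][165:202,252:302,::-1],None,fx=16,fy=16,interpolation=cv2.INTER_CUBIC))
E
```

```text
t 11.85 tcp [0.6204 0.0184 0.1236] target [0.6159 0.0174 0.1193]
shift [0.0125 0.0014 0.0014] turn [-0.0081  0.0182 -0.0026]
force in tool axes [-5.8  2.   5.4] moment [-0.45 -0.84  0.03]
q [-1.000e-03 -4.900e-02  2.313e+00 -7.200e-02  2.260e-01 -1.768e+00]
```

View pics/z5.png

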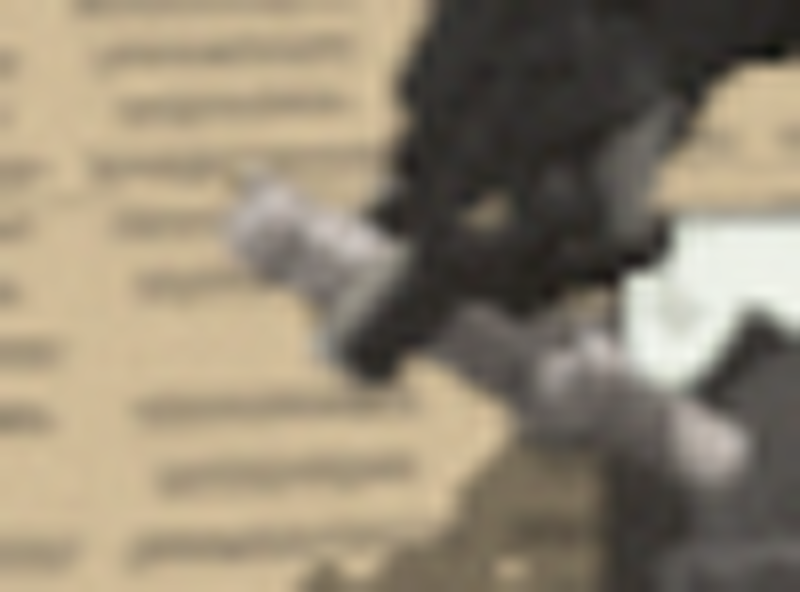

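The collar now covers the mouth at (560,385), with a steady axial force of about 7 N: seated. I draw it out along the same axis.

Call:
{"fn": "step_arm", "kwargs": {
  "series": [
    {"grip": 1.0, "x": -0.01, "y": 0.0, "z": 0.0, "ax": 0.0, "ay": 0.0, "az": 0.0},
    {"grip": 1.0, "x": -0.025, "y": 0.0, "z": 0.0, "ax": 0.0, "ay": 0.0, "az": 0.0},
    {"grip": 1.0, "x": -0.04, "y": 0.0, "z": 0.0, "ax": 0.0, "ay": 0.0, "az": 0.0},
    {"grip": 1.0, "x": -0.055, "y": 0.0, "z": 0.0, "ax": 0.0, "ay": 0.0, "az": 0.0},
    {"grip": 1.0, "x": -0.07, "y": 0.0, "z": 0.0, "ax": 0.0, "ay": 0.0, "az": 0.0},
    {"grip": 1.0, "x": -0.07, "y": 0.0, "z": 0.0, "ax": 0.0, "ay": 0.0, "az": 0.0}
  ]
}}

```text
time: 12.5
tool_pos: [0.6456, 0.0273, 0.1417]
tcp_rot: [-0.326, 2.479, -0.133]
wrist_force: [-0.3, -0.3, -1.7]
width: 0.174
grip_force: 59.2
```

```bash
python3 ins.py .05 12
```

```text
t 12.5 tcp [0.6456 0.0273 0.1417] target [0.7051 0.0478 0.1853]
shift [-0.153   0.0007  0.0012] turn [-0.0062  0.007  -0.0018]
force in tool axes [1.3 0.  1.2] moment [-0.13  0.39 -0.02]
q [ 0.02  -0.024  2.246 -0.108  0.276 -1.718]
```

Call:
{"fn": "step_arm", "kwargs": {
  "series": [
    {"grip": 1.0, "x": -0.02, "y": 0.0, "z": 0.0, "ax": 0.0, "ay": 0.0, "az": 0.0},
    {"grip": 1.0, "x": -0.04, "y": 0.0, "z": 0.0, "ax": 0.0, "ay": 0.0, "az": 0.0},
    {"grip": 1.0, "x": -0.06, "y": 0.0, "z": 0.001, "ax": 0.0, "ay": 0.005, "az": 0.0},
    {"grip": 1.0, "x": -0.08, "y": 0.0, "z": 0.001, "ax": 0.0, "ay": 0.005, "az": 0.0},
    {"grip": 1.0, "x": -0.1, "y": 0.0, "z": 0.001, "ax": 0.0, "ay": 0.005, "az": 0.0},
    {"grip": 1.0, "x": -0.12, "y": 0.0, "z": 0.001, "ax": 0.0, "ay": 0.005, "az": 0.0},
    {"grip": 1.0, "x": -0.14, "y": 0.0, "z": 0.001, "ax": 0.0, "ay": 0.005, "az": 0.0},
    {"grip": 1.0, "x": -0.155, "y": 0.0, "z": 0.001, "ax": 0.0, "ay": 0.005, "az": 0.0},
    {"grip": 1.0, "x": -0.155, "y": 0.0, "z": 0.001, "ax": 0.0, "ay": 0.005, "az": 0.0},
    {"grip": 1.0, "x": -0.155, "y": 0.0, "z": 0.001, "ax": 0.0, "ay": 0.005, "az": 0.0}
  ]
}}

```text
time: 13.5
tool_pos: [0.7041, 0.0475, 0.1841]
tcp_rot: [-0.326, 2.485, -0.134]
wrist_force: [-0.1, 0.1, -2.3]
width: 0.174
grip_force: 59.2
```

```bash
python3 ins.py .05 12; python3 - <<'E'
from h import *
yaw=.2
g=np.array([.5135,-.2188,.1])+np.array([np.cos(yaw),np.sin(yaw),0])*.120
print('raised');go(g+[0,0,.1],yaw);print('final');go(g,yaw)
E
```

```text
t 13.5 tcp [0.7041 0.0475 0.1841] target [0.7051 0.0478 0.1853]
shift [-0.003  -0.0002 -0.0009] turn [-0.005  -0.0038 -0.0022]
force in tool axes [1.4 0.5 1.8] moment [-0.12  0.42  0.02]
q [ 0.058  0.037  2.091 -0.145  0.379 -1.656]
raised
t 13.5 tcp [0.7041 0.0475 0.1841] target [ 0.6311 -0.195   0.181 ]
shift [ 0.2448 -0.4374 -0.0733] turn [-0.316   1.1814  0.1117]
final
t 13.5 tcp [0.7041 0.0475 0.1841] target [ 0.6311 -0.195   0.081 ]
shift [ 0.3592 -0.403   0.0871] turn [-0.316   1.1814  0.1117]
```

```bash
cat > fin.py <<'E'
from h import *
import sys
yaw=0.
g=np.array([.5135,-.2188,.1])+np.array([np.cos(yaw),np.sin(yaw),0])*.120
go(g+[0,0,float(sys.argv[1])],yaw)
s=bot.read_state();R=Ro.from_rotvec(s['tcp_rot']).as_matrix();print('tip',s['tool_pos']-.019*R[:,2]+.12*R[:,0],'q',np.round(s['q'],2),s['width'],s['wrist_force'])
E
python3 fin.py .1
```

```text
t 13.5 tcp [0.7041 0.0475 0.1841] target [ 0.6335 -0.2188  0.181 ]
shift [ 0.2536 -0.4843 -0.0695] turn [-0.197   1.2102  0.4805]
tip [0.59958839 0.01625015 0.13065547] q [ 0.06  0.04  2.09 -0.14  0.38 -1.66] 0.17424631182695774 [-0.09896771  0.08905222 -2.26649232]
```

Call:
{"fn": "step_arm", "kwargs": {
  "series": [
    {"grip": 1.0, "x": -0.02, "y": -0.03, "z": -0.06, "ax": 0.0, "ay": 0.15, "az": 0.05},
    {"grip": 1.0, "x": -0.02, "y": -0.1, "z": -0.1, "ax": 0.0, "ay": 0.35, "az": 0.1},
    {"grip": 1.0, "x": -0.02, "y": -0.18, "z": -0.1, "ax": -0.05, "ay": 0.55, "az": 0.2},
    {"grip": 1.0, "x": 0.0, "y": -0.26, "z": -0.1, "ax": -0.1, "ay": 0.75, "az": 0.3},
    {"grip": 1.0, "x": 0.05, "y": -0.34, "z": -0.1, "ax": -0.15, "ay": 0.9, "az": 0.4},
    {"grip": 1.0, "x": 0.12, "y": -0.4, "z": -0.1, "ax": -0.18, "ay": 0.95, "az": 0.45},
    {"grip": 1.0, "x": 0.19, "y": -0.45, "z": -0.1, "ax": -0.18, "ay": 0.95, "az": 0.45},
    {"grip": 1.0, "x": 0.24, "y": -0.48, "z": -0.08, "ax": -0.18, "ay": 0.95, "az": 0.45},
    {"grip": 1.0, "x": 0.25, "y": -0.48, "z": -0.07, "ax": -0.18, "ay": 0.95, "az": 0.45},
    {"grip": 1.0, "x": 0.25, "y": -0.48, "z": -0.07, "ax": -0.18, "ay": 0.95, "az": 0.45},
    {"grip": 1.0, "x": 0.25, "y": -0.48, "z": -0.07, "ax": -0.18, "ay": 0.95, "az": 0.45}
  ]
}}

```text
time: 14.6
tool_pos: [0.635, -0.2156, 0.1823]
tcp_rot: [-0.034, 3.005, 0.004]
wrist_force: [-0.4, -0.3, -1.4]
width: 0.179
grip_force: 59.2
```

```bash
python3 fin.py 0
```

```text
t 14.6 tcp [ 0.635  -0.2156  0.1823] target [ 0.6335 -0.2188  0.081 ]
shift [ 0.0307 -0.0065  0.2004] turn [0.0045 0.2613 0.0432]
tip [ 0.51354548 -0.21835079  0.18480134] q [-0.39  0.21  1.77  0.06  1.04 -2.02] 0.17868733527991687 [-0.41056078 -0.27135796 -1.43447334]
```

Call:
{"fn": "step_arm", "kwargs": {
  "series": [
    {"grip": 1.0, "x": 0.008, "y": -0.002, "z": 0.05, "ax": 0.0, "ay": 0.08, "az": 0.01},
    {"grip": 1.0, "x": 0.016, "y": -0.004, "z": 0.1, "ax": 0.0, "ay": 0.16, "az": 0.02},
    {"grip": 1.0, "x": 0.024, "y": -0.006, "z": 0.15, "ax": 0.004, "ay": 0.26, "az": 0.04},
    {"grip": 1.0, "x": 0.03, "y": -0.006, "z": 0.185, "ax": 0.004, "ay": 0.26, "az": 0.043},
    {"grip": 1.0, "x": 0.03, "y": -0.006, "z": 0.2, "ax": 0.004, "ay": 0.26, "az": 0.043},
    {"grip": 1.0, "x": 0.03, "y": -0.006, "z": 0.2, "ax": 0.004, "ay": 0.26, "az": 0.043},
    {"grip": 1.0, "x": 0.03, "y": -0.006, "z": 0.2, "ax": 0.004, "ay": 0.26, "az": 0.043},
    {"grip": 1.0, "x": 0.03, "y": -0.006, "z": 0.2, "ax": 0.004, "ay": 0.26, "az": 0.043},
    {"grip": 1.0, "x": 0.03, "y": -0.006, "z": 0.2, "ax": 0.004, "ay": 0.26, "az": 0.043},
    {"grip": 1.0, "x": 0.03, "y": -0.006, "z": 0.2, "ax": 0.004, "ay": 0.26, "az": 0.043}
  ]
}}

```text
time: 15.6
tool_pos: [0.6337, -0.2196, 0.082]
tcp_rot: [0.001, 3.14, -0.001]
wrist_force: [0.1, 0.0, -1.5]
width: 0.171
grip_force: 59.2
```

```bash
python3 fin.py 0; python3 - <<'E'
from h import *
from workcell import imaging
d={n:imaging.read_camera(n) for n in('side','top')};S=d['side']
# rod ends in the side view: bright low-saturation run on the expected line
X=np.array([[.5135+t,-.2188,.1] for t in np.arange(-.03,.07,.005)])
h=cv2.cvtColor(S['img'],cv2.COLOR_RGB2HSV)
for x,p in zip(X,proj(S,X)):
    c,r=np.round(p).astype(int);print(round(x[0],3),(c,r),[f"{a[1]}/{a[2]}" for a in h[r-4:r+5,c]])
E
```

```text
t 15.6 tcp [ 0.6337 -0.2196  0.082 ] target [ 0.6335 -0.2188  0.081 ]
shift [0.0004 0.0015 0.002 ] turn [-0.0011  0.0029 -0.0008]
tip [ 0.51365391 -0.21949514  0.10084625] q [-0.37  0.38  1.75 -0.    1.02 -1.94] 0.17129360350052283 [ 0.09495903  0.04057239 -1.49304645]
0.483 (np.int64(309), np.int64(165)) ['63/117', '65/106', '62/99', '72/114', '60/111', '61/147', '67/198', '70/211', '68/206']
0.488 (np.int64(307), np.int64(165)) ['67/114', '67/111', '68/97', '66/116', '64/115', '63/149', '67/183', '68/203', '69/210']
0.493 (np.int64(306), np.int64(165)) ['68/113', '65/110', '66/97', '71/112', '68/113', '62/149', '65/188', '70/204', '68/209']
0.498 (np.int64(305), np.int64(165)) ['67/114', '68/113', '62/98', '66/116', '67/115', '61/150', '66/188', '68/204', '71/209']
0.503 (np.int64(304), np.int64(165)) ['68/116', '67/111', '63/97', '71/112', '72/121', '64/151', '68/185', '68/204', '69/208']
0.508 (np.int64(303), np.int64(165)) ['64/116', '61/109', '62/95', '65/117', '64/151', '63/161', '65/188', '67/206', '66/208']
0.514 (np.int64(301), np.int64(165)) ['62/115', '67/114', '58/106', 
[... 1029 characters left out ...]
28/218', '29/160', '61/159', '63/173', '68/202', '68/194']
0.558 (np.int64(291), np.int64(164)) ['163/117', '69/122', '43/120', '40/166', '24/216', '30/151', '61/160', '66/171', '68/200']
0.564 (np.int64(290), np.int64(164)) ['106/145', '88/142', '23/189', '21/203', '23/218', '32/150', '60/162', '62/164', '69/199']
0.568 (np.int64(288), np.int64(164)) ['61/129', '66/150', '52/141', '20/207', '20/215', '26/137', '63/166', '62/168', '67/197']
0.574 (np.int64(287), np.int64(164)) ['57/111', '46/133', '40/140', '22/174', '20/183', '30/127', '62/144', '60/148', '66/181']
0.578 (np.int64(286), np.int64(164)) ['49/134', '20/189', '19/212', '10/196', '19/184', '25/156', '27/130', '42/116', '59/134']
```

The rod's tip shows in the side view at px (301,165), i.e. x ≈ 0.512. It is level, above the plate's middle and still, so I hand in.

```bash
python3 -c "
from workcell import bot
print(bot.finish_job())"
```

```text
the job is handed in; nothing more can be done
None
```

I handed the job in at about 15.7 s: the gauge was seated to its collar in the guide tube, drawn out, and is now held level about 10 cm above the middle of the reading plate. No verdict came back, and joint 6 briefly read -2.552 against its -2.55 limit during insertion, which the judge could count as out of range.

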